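# Clear the spring syringe driver and hold its drive rod at the loading mark

## Robot

A 6-joint arm with a two-finger parallel gripper is mounted at the origin on a cart in front of the work surface, level with it; the furniture and walls round the work are solid. World frame = base frame: x ahead of the robot, y to its left, z up, the work surface at z = 0. Lengths are in mm, angles in rad, forces in N, time in s.
With the tool pointing down it reaches from about 350 to 975 mm from the base axis. Payload 7.1 kg.
Tool frame: the origin (TCP) lies midway between the tips of the shut fingers; the grasp point (between the pads) lies 19 mm behind it (ctrl.grip_depth is the distance from the TCP to the grasp point, in mm); z points along the fingers, y is the line along which they close (so a half turn about z gives the same grasp; the last joint's range is limited). The gripper opens to 88 mm and grips with 3 to 60 N. Pads are 20 mm wide; open, the fingers measure 115 mm over their backs; the gripper's body (75 mm by 178 mm) begins 61 mm behind the grasp point.
Start: joints at [1.13, 0.423, 1.63, -0, 1.089, -0.019], TCP at [255.845, 570.218, 222.675] pointing down, gripper open.
Joint ranges: [-3, 3], [-0.9, 2.11], [0.09, 2.58], [-1.31, 4.45], [0.11, 2.69], [-2.54, 2.54]. Speed limits (rad/s): [2.39, 2.39, 3.01, 3.14, 3.14, 3.14].

## Interface

Orientations are given as a rotation vector (axis times angle).
In Python, from workcell import get_obs, vision, ctrl gives the robot as it stands.
- The arm moves only by the tool step_arm, never from a script. Its argument "plan" is a list of rows, each a list of 7 numbers: the opening, from -1 (shut) to 1 (fully open), then the shift along the tool's x, y, z as a fraction of full scale, then the turn, a rotation vector about the tool's x, y, z as a fraction of full scale. In form: [[fingers, dx, dy, dz, wx, wy, wz], ...]. A call has 1 to 20 rows; each row shifts and turns the commanded pose from where the row before left it, along the tool's axes as they then stand; what a row does not reach is not made up. Full scale, the value 1, is 50 mm for a shift and 0.12 rad for a turn. A row lasts 1/8 s, in which the tool goes at most 62.5 mm and 10.7 degrees, less where a joint would pass 70% of its speed; a pose out of reach is approached as far as the arm can. A call with a number of a shift or a turn outside -1 to 1 is refused whole. A call with a gripper value outside its range is refused whole. The fingers move at their own pace and stop on an object; the grip force is fixed at half the most. Time passes only in rows, so rows that do not move let the fingers close. It gives the time, the measured TCP pose, the force, the opening and the grip force at its end, in the units of the state.
- get_obs(): the state, without advancing time (a new reading comes with each control period).
- vision.get_image(name): name is "scene" or "top" or "wrist"; returns a dict with "pixels" (400x640x3 uint8, red, green, blue), "depth" (400x640 float32, mm along the optical axis (not along the pixel's ray), 0 where there is no reading), "fx", "fy", "cx", "cy" (pixels), "T" (4x4, takes a point from camera to world coordinates); the wrist camera has in their place "T_tool_cam" (4x4, takes a point from camera to tool coordinates, whose origin is the TCP and whose axes are the flange's). Camera axes: x right, y down, z forward; pixel columns grow to the right and rows downward; lengths in mm; the calibration is good to about 2 mm. A picture is of the moment at which its call begins: read the wrist's pose just before it.
- ctrl.close_job(): hands the job in; it is judged then, once.
The state is a dict: "t": time; "qpos": joint angles; "qvel": joint speeds; "joint_torque": joint torques, N m; "ee_pos": TCP position; "orientation": TCP orientation; "ft_force": force on the tool from outside, world axes, zero at the start; "moment": the same for the moment, N m; "width": finger opening in mm; "grasp_force": force on a finger pad.
Only numpy, scipy, OpenCV 4.12 (cv2) and the standard library are available. Lean on these libraries where they do the work, as an engineer would, in place of code of your own. Each camera call takes 0.05 s, during which the arm holds its last target. There are 200 camera calls.

## Task

Make the spring-driven syringe driver ready for its next syringe: take the used syringe out of the driver and drop it into the kidney dish, then pull the driver's sprung rod out by the blue tab on its head until the green ring on the rod has just come clear of the steel collar. Do not pull as far as the red ring behind it, which would overstretch the spring. There is no catch, so finish still holding the rod out at the mark with the fingers on its head while I lay in the fresh syringe, and leave the vial, the ampoule carton, the wipes and the meter where they are.

Things in the scene. Friction and masses are not known exactly. Their poses are not given: they have to be found in the camera images.
- driver: Syringe driver, stuck to the tabletop by suction feet (does not move). White housing 110 mm long (x = -50 to +60 mm), 54 mm wide, its deck 46 mm high. Origin on the table under the middle of the syringe's barrel; +x runs along the syringe towards its green nozzle, the rod pulls out along -x.
- cradle (a point): Middle of the driver's cradle, 64 mm above the table: two grey saddles at driver x = -35 and +33 mm, each 10 mm long, 32 mm wide, floor at this height, cheeks 12 mm higher with 2 mm play either side of the barrel. Between them the barrel is free from x = -30 to +28 mm, with 18 mm of air below it.
- used_syringe: Used 10 ml syringe, 147 mm long, about 20 g, one rigid piece, at the start loose in the cradle. Origin 10 mm below the barrel's axis, at its middle; its +x points to the green nozzle (as the driver's x at the start). Barrel 17 mm across from x = -40 to +38 mm, nozzle to +74 mm, plunger to -73 mm. Grip the barrel between the saddles, lift straight up.
- waste_dish: White open kidney dish standing loose on the table, 148 mm (x) by 266 mm (y) by 45 mm high, origin on the table under its middle; its waist is hollowed on the -x side, so the floor at the middle (6 mm up) is free from about x = -15 to +30 mm and the long free line for the syringe is along the dish's y axis at x = +8 mm.
- drive_rod (a joint): How far the driver's telescoping rod is pulled out, m: 0 = home stop (start), 0.060 = green ring (6 mm wide) just fully clear of the collar, 0.072 = red ring starts to show, 0.085 = hard stop. An inner spring pulls it back with 4.5 N at home, rising to about 10 N at the mark; it has no catch.
- pull_tab (a point): Grip point in the blue pull tab, 110 mm above the table, on top of the head: a white upright plate 12 mm thick fixed on the outer end of the rod, 46 mm wide low down and 30 mm above. The tab is 24 mm wide (driver y), 14 mm thick (driver x) and stands from z = 86 to 128 mm; it can be pinched from above either way. At home 81 mm from the driver's origin along its -x.
- collar_mouth (a point): Centre of the mouth of the steel collar (24 mm across) out of which the rod (11 mm across) comes, 26 mm above the table, at driver x = -58 mm. Between it and the head plate 17 mm of rod shows at home and 77 mm when the green ring is just clear.
- green_ring (a point): Middle of the green ring on the rod (rod axis), inside the housing at the start; it stands 3 mm outside the collar mouth when the ring is just clear.
- vial: Small glass vial, 23 mm across, 47 mm tall, standing; leave alone.
- ampoule_carton: White and purple ampoule carton lying flat, 52 x 78 x 22 mm; leave alone.
- wipe_pack: White flat pack of wipes, 64 x 93 x 12 mm; leave alone.
- meter: Dark blue glucose meter, 80 x 55 x 19 mm; leave alone.

How it is judged:
By the outcome, as a careful person would: the job done as asked, in the order asked, and still so for the second after the job is handed in, while the arm keeps its last pose, push and grip.
It also fails if it takes over 53 s, if anything falls off the work surface, if the arm or the gripper's body presses on something with over 40 N, if the wrist force passes 120 N, or if a joint passes its speed limit or range.

## Working session

There is one attempt and no reset: what is moved stays moved. The work goes in short steps, Python scripts to look and compute and a tool call to move; the robot and the scene stay as the last step left them, time stands still between calls to the robot, and variables do not carry over. Pictures are saved under pics/ and viewed, at most 10 in all, crops included, and the job is handed in when it is done.

Besides the shell and the picture viewer there is one more tool, called after "Emit:" by a JSON object that holds its "fn" and its "kwargs". step_arm: Moves the arm, as the interface text tells. Its arguments: {"type":"object","properties":{"plan":{"type":"array","items":{"type":"array","items":{"type":"number","minimum":-1,"maximum":1}}}},"required":["plan"]}

```bash
mkdir -p pics; cat > h.py <<'E'
from workcell import get_obs, vision, ctrl
import numpy as np, cv2
from scipy.spatial.transform import Rotation as R
def snap(name,fn):
    o=get_obs(); im=vision.get_image(name)
    cv2.imwrite(f'pics/{fn}.png',im['pixels'][:,:,::-1])
    T=im.get('T')
    if T is None:
        W=np.eye(4); W[:3,:3]=R.from_rotvec(o['orientation']).as_matrix(); W[:3,3]=o['ee_pos']; T=W@im['T_tool_cam']
    d=im['depth']; v,u=np.mgrid[:400,:640]
    P=np.stack([(u-im['cx'])/im['fx']*d,(v-im['cy'])/im['fy']*d,d],-1)@T[:3,:3].T+T[:3,3]
    P[d==0]=np.nan
    np.savez(f'pics/{fn}.npz',P=P,px=im['pixels'])
    return im,P
E
python3 - <<'E'
from h import *
for n in('scene','top'):
    im,P=snap(n,n); print(n,np.round(im['T'],2).tolist(),im['fx'])
o=get_obs(); print({k:np.round(v,3) for k,v in o.items()}); print(R.from_rotvec(o['orientation']).as_matrix().round(3))
E
```

```text
scene [[0.64, -0.33, 0.69, -441.27], [-0.77, -0.24, 0.59, -739.03], [-0.03, -0.91, -0.41, 614.22], [0.0, 0.0, 0.0, 1.0]] 500.44381053975826
top [[-0.01, -0.98, 0.22, 228.24], [-1.0, 0.01, -0.01, 42.4], [0.0, -0.22, -0.98, 1229.82], [0.0, 0.0, 0.0, 1.0]] 435.71216504923336
{'t': np.float64(0.1), 'qpos': array([ 1.13 ,  0.424,  1.631, -0.   ,  1.089, -0.019]), 'qvel': array([ 0.   , -0.002, -0.003, -0.   ,  0.002,  0.001]), 'joint_torque': array([ 1.0000e-03, -5.4561e+01, -2.7433e+01,  6.5000e-02,  1.9000e-02,
       -0.0000e+00]), 'ee_pos': array([255.647, 569.802, 222.003]), 'orientation': array([-6.580e-01, -3.072e+00,  2.000e-03]), 'ft_force': array([ 0.458, -1.23 , -0.232]), 'moment': array([0.02 , 0.019, 0.   ]), 'grasp_force': np.float64(0.0), 'width': np.float64(87.784)}
[[-0.912  0.409 -0.001]
 [ 0.409  0.912 -0.001]
 [ 0.    -0.001 -1.   ]]
```

View pics/top.png

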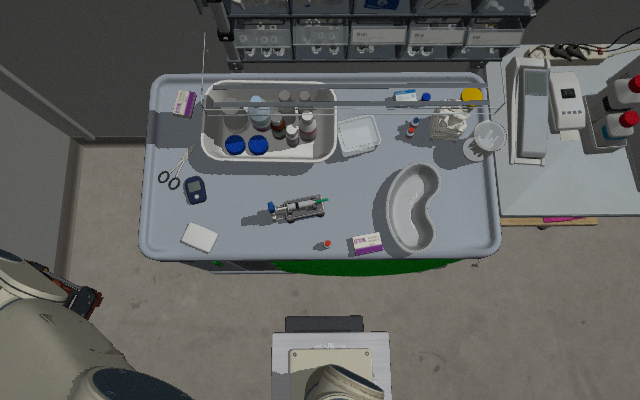

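View pics/scene.png

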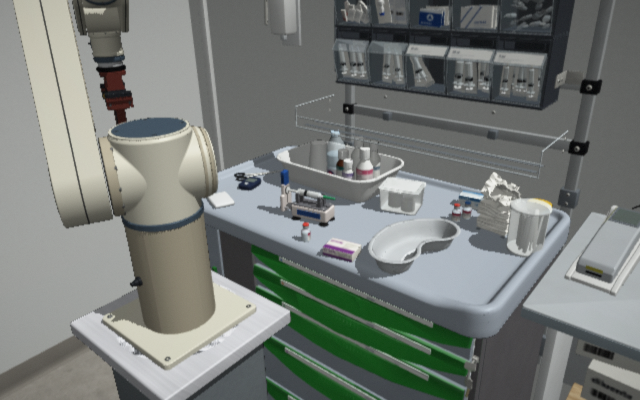

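The top view shows the driver at about (300,207), with its blue tab at (270,207) and the green nozzle at (325,199). The dish is at (413,207), with its hollow side to the right at about (430,205). The meter, wipes, vial and carton are clear of these.

```bash
python3 - <<'E'
from h import *
z=np.load('pics/top.npz');P=z['P'];px=z['px'].astype(int)
hsv=cv2.cvtColor(z['px'],cv2.COLOR_RGB2HSV)
c=z['px'][180:260,250:450,::-1]; cv2.imwrite('pics/crop.png',cv2.resize(c,None,fx=4,fy=4,interpolation=cv2.INTER_CUBIC))
r=(slice(185,230),slice(255,340))
Q=P[r];H=hsv[r]
for nm,m in (('blue',(H[...,0]>95)&(H[...,0]<125)&(H[...,1]>150)),('green',(H[...,0]>50)&(H[...,0]<90)&(H[...,1]>120))):
    q=Q[m]; print(nm,len(q),np.nanmean(q,0).round(1),np.nanmin(q,0).round(1),np.nanmax(q,0).round(1))
    k=q[q[:,2]>np.nanmax(q[:,2])-8]; print(k.mean(0).round(1))
m=(Q[...,2]>40)&(Q[...,2]<52);q=Q[m];print('deck',cv2.minAreaRect(q[:,:2].astype(np.float32)))
# dish
D=P[155:260,375:450].reshape(-1,3); q=D[(D[:,2]>38)&(D[:,2]<50)&(D[:,1]<-120)]; print('dish rim',cv2.minAreaRect(q[:,:2].astype(np.float32)),q.min(0),q.max(0))
for p in((300,207),(413,207),(327,244),(367,243),(198,237),(195,190),(432,205)): print(p,P[p[1],p[0]].round(1))
E
```

```text
blue 58 [471.  143.4 112.3] [458.2  33.3   4.6] [484.8 161.2 132.1]
[473.6 154.8 127.6]
green 25 [500.   23.7  75.6] [495.3   6.2  71.5] [504.4  36.2  79.8]
[499.8  24.1  75.8]
deck ((487.958984375, 88.637939453125), (53.308719635009766, 144.21258544921875), 10.52358627319336)
dish rim ((491.4365234375, -231.22386169433594), (147.72523498535156, 265.7103271484375), 79.88571166992188) [ 357.26372131 -317.85782504   38.00947213] [ 620.82097493 -155.97400435   49.92624101]
(300, 207) [481.   79.6  78.2]
(413, 207) [ 494.7 -243.7    4.3]
(327, 244) [383.9   7.1  48.1]
(367, 243) [ 389.1 -105.2   22.6]
(198, 237) [411.7 369.3  10. ]
(195, 190) [548.1 384.3  12.2]
(432, 205) [ 501.6 -300.6   -1.8]
```

View pics/crop.png

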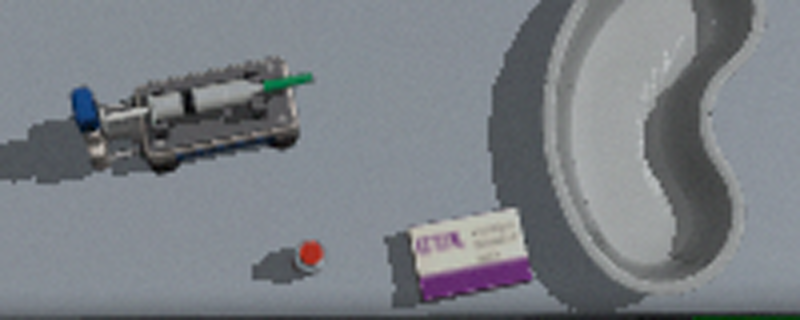

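Emit:
{"fn": "step_arm", "kwargs": {"plan": [[0,-0.69,-0.59,0,0,0,0],[0,-0.69,-0.59,0,0,0,0],[0,-0.69,-0.59,0,0,0,0],[0,-0.69,-0.59,0,0,0,0],[0,-0.69,-0.59,0,0,0,0],[0,-0.69,-0.59,0,0,0,0],[0,-0.69,-0.59,0,0,0,0],[0,-0.69,-0.59,0,0,0,0],[0,-0.69,-0.59,0,0,0,0],[0,-0.69,-0.59,0,0,0,0],[0,-0.69,-0.59,0,0,0,0],[0,-0.69,-0.59,0,0,0,0],[0,0,0,0,0,0,1],[0,0,0,0,0,0,1],[0,0,0,0,0,0,1],[0,0,0,0,0,0,1],[0,0,0,0,0,0,1],[0,0,0,0,0,0,1],[0,0,0,0,0,0,1],[0,0,0,0,0,0,1]]}}

```text
t: 2.6
ee_pos: [488.3, 77.7, 222.4]
orientation: [-2.006, -2.417, 0.001]
ft_force: [-0.1, -0.5, -0.4]
width: 43.9
grasp_force: 0.0
```

```bash
python3 - <<'E'
from h import *
im,P=snap('wrist','w1'); o=get_obs(); print(o['t'],o['ee_pos'].round(1)); print(R.from_rotvec(o['orientation']).as_matrix().round(3)); print(np.round(im['T_tool_cam'],2).tolist(),im['fx'])
E
```

```text
2.65 [488.4  77.7 222.4]
[[-0.179  0.984 -0.001]
 [ 0.984  0.179 -0.   ]
 [ 0.    -0.001 -1.   ]]
[[0.0, -0.96, -0.29, 79.48], [1.0, 0.0, -0.0, 0.72], [0.0, -0.29, 0.96, -161.34], [0.0, 0.0, 0.0, 1.0]] 322.31411116205703
```

View pics/w1.png

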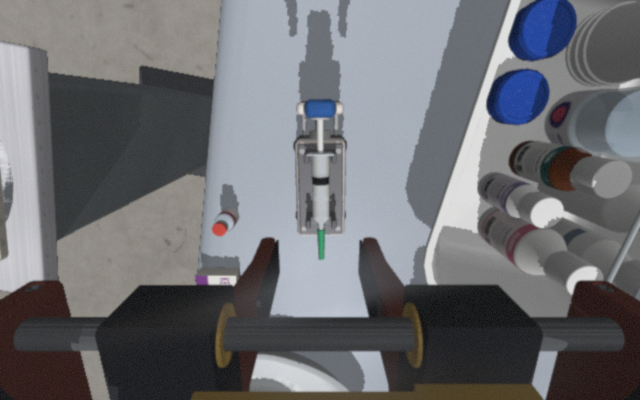

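The wrist view is almost in line with the driver. It shows the tab at (320,108), the plunger at (320,135), the barrel at (320,185) and the nozzle tip at (321,258).

```bash
python3 - <<'E'
from h import *
z=np.load('pics/w1.npz');P=z['P'];H=cv2.cvtColor(z['px'],cv2.COLOR_RGB2HSV)
Q=P[90:270,285:360];h=H[90:270,285:360]
b=Q[(h[...,0]>95)&(h[...,0]<125)&(h[...,1]>150)&(Q[...,2]>120)]; 
print('tab top',len(b),b.mean(0).round(1),np.median(b,0).round(1),cv2.minAreaRect(b[:,:2].astype(np.float32)))
g=Q[(h[...,0]>50)&(h[...,0]<90)&(h[...,1]>120)&(Q[...,2]>60)]
print('nozzle',g.mean(0).round(1),g[g[:,1].argmin()].round(1),g[g[:,1].argmax()].round(1))
t=Q[(Q[...,2]>76)&(Q[...,2]<90)&(Q[...,1]<105)&(Q[...,1]>45)]
for y in range(45,105,10):
    k=t[(t[:,1]>=y)&(t[:,1]<y+10)]; print(y,len(k),k.mean(0).round(1),k[:,2].max().round(1))
d=Q[(Q[...,2]>42)&(Q[...,2]<50)&(Q[...,1]<135)]; print('deck',cv2.minAreaRect(d[:,:2].astype(np.float32)))
E
```

```text
tab top 420 [475.1 155.2 127. ] [475.2 155.2 127. ] ((475.05572509765625, 155.22579956054688), (20.83732795715332, 11.787629127502441), 10.632427215576172)
nozzle [501.2  24.3  75.3] [504.7   6.3  74.6] [500.9  37.5  73.9]
45 102 [495.6  51.2  78.9] 81.2
55 148 [493.9  60.   79.1] 82.0
65 144 [491.8  70.1  79.2] 81.6
75 151 [489.8  80.   79. ] 81.0
85 153 [487.8  90.   79.2] 82.1
95 160 [485.9 100.1  79.1] 81.7
deck ((491.8650207519531, 71.19452667236328), (50.758731842041016, 106.85171508789062), 10.935497283935547)
```

Emit:
{"fn": "step_arm", "kwargs": {"plan": [[0,-0.04,0.04,0.8,0,0,-0.1],[0,0,0,0.8,0,0,0],[0,0,0,0.8,0,0,0],[0,0,0,0.5,0,0,0],[0,0,0,0.26,0,0,0],[0,0,0,0.13,0,0,0],[-1,0,0,0,0,0,0],[-1,0,0,0,0,0,0],[-1,0,0,0,0,0,0],[-1,0,0,0,0,0,0]]}}

```text
t: 3.9
ee_pos: [491.5, 76.2, 58.9]
orientation: [1.987, 2.432, 0.001]
ft_force: [-0.5, 0.0, 7.0]
width: 16.7
grasp_force: 30.0
```

Emit:
{"fn": "step_arm", "kwargs": {"plan": [[-1,0,0,-0.2,0,0,0],[-1,0,0,-0.4,0,0,0],[-1,0,0,-0.5,0,0,0],[-1,0,0,-0.6,0,0,0],[-1,0,0,-0.3,0,0,0]]}}

```text
t: 4.53
ee_pos: [491.6, 76.2, 160.0]
orientation: [1.986, 2.432, 0.003]
ft_force: [0.7, -0.2, -0.1]
width: 16.7
grasp_force: 30.0
```

```bash
python3 - <<'E'
from h import *
o=get_obs(); print(o['t'],o['ee_pos'].round(1),o['width'],o['ft_force'].round(1)); M=R.from_rotvec(o['orientation']).as_matrix(); print(M.round(3))
D=np.array([492.8,-223.3,o['ee_pos'][2]])-o['ee_pos']; print('tool delta',(M.T@D).round(1), 'yaw y deg',np.degrees(np.arctan2(M[1,1],M[0,1])))
im,P=snap('wrist','w2')
E
```

```text
4.525 [491.6  76.2 160. ] 16.72083672147791 [ 0.7 -0.2 -0.1]
[[-0.2    0.98   0.002]
 [ 0.98   0.2    0.   ]
 [-0.     0.002 -1.   ]]
tool delta [-2.938e+02 -5.860e+01 -1.000e-01] yaw y deg 11.513603306017533
```

View pics/w2.png

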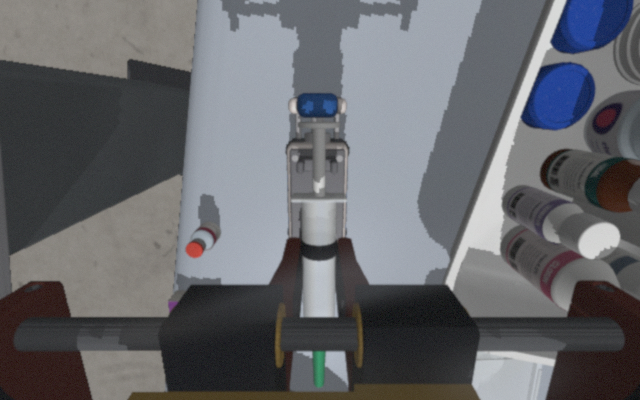

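The syringe is held level and clear of the cradle, with its barrel at (320,220) between the fingers.

Emit:
{"fn": "step_arm", "kwargs": {"plan": [[-1,-0.4,-0.08,0,0,0,0],[-1,-0.7,-0.14,0,0,0,0],[-1,-0.8,-0.16,0,0,0,0],[-1,-0.8,-0.16,0,0,0,0],[-1,-0.8,-0.16,0,0,0,0],[-1,-0.8,-0.16,0,0,0,0],[-1,-0.8,-0.16,0,0,0,0],[-1,-0.5,-0.1,0,0,0,0],[-1,-0.28,-0.05,0,0,0,0],[-1,0,0,0,0,0,-1],[-1,0,0,0,0,0,-1],[-1,0,0,0,0,0,-1],[-1,0,0,0,0,0,-1],[-1,0,0,0,0,0,-1],[-1,0,0,0,0,0,-1],[-1,0,0,0,0,0,-1],[-1,0,0,0,0,0,-1],[-1,0,0,0,0,0,-1],[-1,0,0,0,0,0,-0.95]]}}

```text
t: 6.95
ee_pos: [492.1, -222.9, 157.7]
orientation: [-0.269, -3.129, -0.001]
ft_force: [-0.8, -0.3, 0.4]
width: 16.2
grasp_force: 30.0
```

```bash
python3 - <<'E'
from h import *
o=get_obs(); print(o['t'],o['ee_pos'].round(1),o['width'],o['qpos'].round(2)); M=R.from_rotvec(o['orientation']).as_matrix()
D=np.array([492.8,-223.3,47])-o['ee_pos']; print('tool delta',(M.T@D).round(1), 'yaw y deg',np.degrees(np.arctan2(M[1,1],M[0,1])))
im,P=snap('top','t2')
c=im['pixels'][140:280,350:470,::-1]; cv2.imwrite('pics/t2c.png',cv2.resize(c,None,fx=4,fy=4))
z=np.load('pics/top.npz')['P']
u=np.array([.175,.985]);v=np.array([-.985,.175]);O=np.array([491.4,-231.2])
q=z[150:265,370:455].reshape(-1,3); r=q[:,:2]-O; a=r@u;b=r@v
for y in(-60,-30,0,30,60):
    s=np.abs(b-y)<4
    print(y,[(x,np.nanmin(np.where(s&(np.abs(a-x)<4),q[:,2],np.nan)).round(0)) for x in range(-40,81,10) if (s&(np.abs(a-x)<4)).any()])
E
```

```text
6.95 [ 492.1 -222.9  157.7] 16.24608767322718 [-0.45  0.39  1.87  0.    0.89 -1.85]
tool delta [ -0.9  -0.4 110.7] yaw y deg 80.18503171042202
-60 [(-40, np.float64(-2.0)), (-30, np.float64(-1.0)), (-20, np.float64(1.0)), (-10, np.float64(-2.0)), (0, np.float64(-0.0)), (10, np.float64(-1.0)), (20, np.float64(-4.0)), (30, np.float64(0.0)), (40, np.float64(6.0)), (50, np.float64(32.0)), (60, np.float64(-2.0)), (70, np.float64(-4.0)), (80, np.float64(-3.0))]
-30 [(-40, np.float64(27.0)), (-30, np.float64(7.0)), (-20, np.float64(-1.0)), (-10, np.float64(-2.0)), (0, np.float64(1.0)), (10, np.float64(-1.0)), (20, np.float64(0.0)), (30, np.float64(-3.0)), (40, np.float64(-1.0)), (50, np.float64(13.0)), (60, np.float64(28.0)), (70, np.float64(-4.0)), (80, np.float64(-5.0))]
0 [(-40, np.float64(44.0)), (-30, np.float64(23.0)), (-20, np.float64(0.0)), (-10, np.float64(-1.0)), (0, np.float64(-1.0)), (10, np.float64(-1.0)), (20, np.float64(2.0)), (30, np.float64(0.0)), (40, np.float64(-4.0)), (50, np.float64(4.0)), (60, np.float64(28.0)), (70, np.float64(-5.0)), (80, np.float64(-2.0))]
30 [(-40, np.float64(17.0)), (-30, np.float64(5.0)), (-20, np.float64(0.0)), (-10, np.float64(-0.0)), (0, np.float64(-4.0)), (10, np.float64(-1.0)), (20, np.float64(-1.0)), (30, np.float64(-1.0)), (40, np.float64(-1.0)), (50, np.float64(10.0)), (60, np.float64(-3.0)), (70, np.float64(-3.0)), (80, np.float64(-4.0))]
60 [(-40, np.float64(0.0)), (-30, np.float64(-3.0)), (-20, np.float64(-2.0)), (-10, np.float64(-2.0)), (0, np.float64(-1.0)), (10, np.float64(2.0)), (20, np.float64(-3.0)), (30, np.float64(-3.0)), (40, np.float64(13.0)), (50, np.float64(30.0)), (60, np.float64(-1.0)), (70, np.float64(-3.0)), (80, np.float64(-3.0))]
```

View pics/t2c.png

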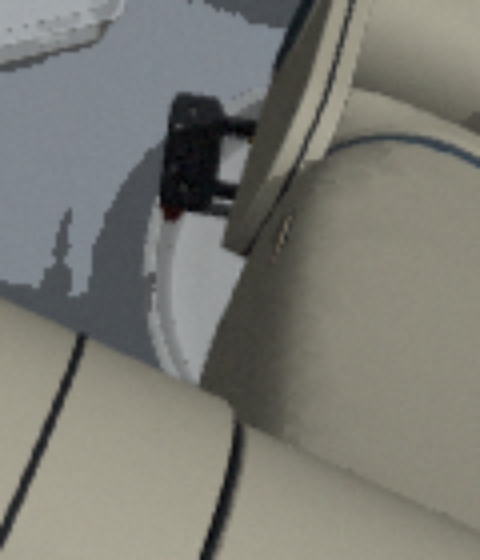

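The arm hides most of the dish, but the gripper shows over its middle, and the measured walls slope outwards. There's room to lower the tips inside and open part way.

Emit:
{"fn": "step_arm", "kwargs": {"plan": [[-1,0,0,0.5,0,0,0],[-1,0,0,0.7,0,0,0],[-1,0,0,0.7,0,0,0],[-1,0,0,0.5,0,0,0],[-1,0,0,0.25,0,0,0],[-1,0,0,0,0,0,0],[-1,0,0,0,0,0,0],[-0.36,0,0,0,0,0,0],[-0.36,0,0,0,0,0,0],[-0.36,0,0,0,0,0,0],[-0.36,0,0,0,0,0,0]]}}

```text
t: 8.38
ee_pos: [492.4, -223.6, 25.8]
orientation: [0.276, 3.129, -0.0]
ft_force: [-0.1, -0.4, -1.0]
width: 28.2
grasp_force: 0.0
```

Emit:
{"fn": "step_arm", "kwargs": {"plan": [[-0.36,0,0,-0.3,0,0,0],[-0.36,0,0,-0.6,0,0,0],[-0.36,0,0,-0.8,0,0,0],[-0.36,0,0,-0.8,0,0,0],[-0.36,0,0,-0.8,0,0,0],[0,0,0,-0.3,0,0,0]]}}

```text
t: 9.12
ee_pos: [493.4, -224.1, 208.8]
orientation: [0.275, 3.125, -0.003]
ft_force: [0.4, -0.3, 0.1]
width: 35.0
grasp_force: 0.0
```

```bash
python3 - <<'E'
from h import *
o=get_obs(); print(o['t'],o['ee_pos'].round(1),o['width'],o['qpos'].round(2)); M=R.from_rotvec(o['orientation']).as_matrix()
D=np.array([475.1,155.2,200])-o['ee_pos']; print('tool delta',(M.T@D).round(1), 'yaw y deg',np.degrees(np.arctan2(M[1,1],M[0,1])))
snap('wrist','w3')
E
```

```text
9.125 [ 493.4 -224.1  208.8] 35.02883725672628 [-0.45  0.32  1.83 -0.    0.99 -1.84]
tool delta [ 84.4 370.3   8. ] yaw y deg 79.92834566192556
```

View pics/w3.png

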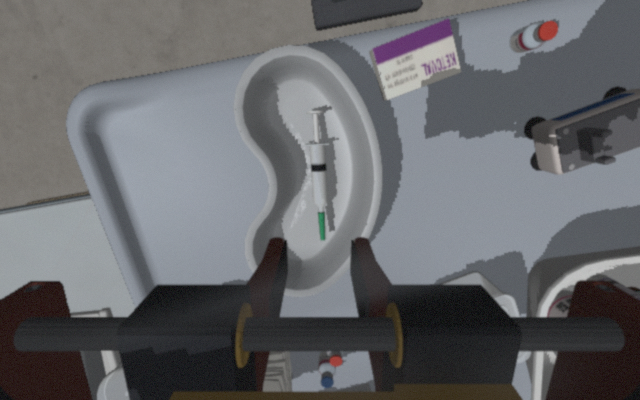

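The used syringe lies flat in the dish, with its barrel at (319,170) and its nozzle at (322,225). Next is the pull tab.

Emit:
{"fn": "step_arm", "kwargs": {"plan": [[0,0.1,0.4,0,0,0,0],[0,0.19,0.8,0,0,0,0],[0,0.2,0.9,0,0,0,0],[0,0.2,0.9,0,0,0,0],[0,0.2,0.9,0,0,0,0],[0,0.2,0.9,0,0,0,0],[0,0.2,0.9,0,0,0,0],[0,0.2,0.8,0,0,0,0],[0,0.15,0.6,0,0,0,0],[0,0.05,0.2,0.1,0,0,0],[0,0,0.1,0.1,0,0,-1],[0,0,0,0,0,0,-1],[0,0,0,0,0,0,-1],[0,0,0,0,0,0,-0.1],[0,0,0,0,0,0,0]]}}

```text
t: 11.05
ee_pos: [473.3, 155.1, 195.0]
orientation: [0.304, -3.126, 0.0]
ft_force: [0.2, -0.6, -0.4]
width: 43.8
grasp_force: 0.0
```

```bash
python3 - <<'E'
from h import *
im,P=snap('wrist','w4')
o=get_obs(); print(o['t'],o['ee_pos'].round(1),o['width'],o['qpos'].round(2)); M=R.from_rotvec(o['orientation']).as_matrix(); print(M.round(3))
H=cv2.cvtColor(im['pixels'],cv2.COLOR_RGB2HSV)
b=P[(H[...,0]>95)&(H[...,0]<125)&(H[...,1]>120)&(P[...,2]>120)&(P[...,2]<135)&(np.abs(P[...,0]-475)<30)&(np.abs(P[...,1]-155)<30)]
print(len(b)); 
if len(b): print(b.mean(0).round(1),cv2.minAreaRect(b[:,:2].astype(np.float32)))
D=np.array([475.1,155.2,92])-o['ee_pos']; print('tool delta',(M.T@D).round(1), 'yaw y deg',np.degrees(np.arctan2(M[1,1],M[0,1])))
E
```

```text
11.1 [473.5 155.2 195.2] 44.11778092688445 [ 0.29  0.28  1.93 -0.    0.94 -1.47]
[[-0.981 -0.193 -0.001]
 [-0.193  0.981 -0.   ]
 [ 0.001 -0.    -1.   ]]
474
[473.2 154.6 126.5] ((474.24462890625, 154.72714233398438), (22.513545989990234, 12.221242904663086), 11.496702194213867)
tool delta [ -1.7  -0.3 103.2] yaw y deg 101.1204288443503
```

Emit:
{"fn": "step_arm", "kwargs": {"plan": [[0,0,0,0.5,0,0,0],[0,0,0,0.6,0,0,0],[0,0,0,0.5,0,0,0],[0,0,0,0.3,0,0,0],[0,0,0,0.16,0,0,0],[0,0,0,0,0,0,0],[-1,0,0,0,0,0,0],[-1,0,0,0,0,0,0],[-1,0,0,0,0,0,0],[-1,0,0,0,0,0,0],[-1,0,0,0,0,0,0],[-1,0,0,0,0,0,0]]}}

```text
t: 12.6
ee_pos: [474.2, 155.2, 93.0]
orientation: [-0.308, 3.126, -0.001]
ft_force: [-1.0, -5.1, 5.8]
width: 14.0
grasp_force: 30.0
```

```bash
python3 - <<'E'
from h import *
o=get_obs(); print({k:np.round(v,2) for k,v in o.items()})
im,P=snap('wrist','w5')
im,P=snap('scene','s5')
E
```

```text
{'t': np.float64(12.6), 'qpos': array([ 0.29,  0.44,  1.99, -0.  ,  0.71, -1.47]), 'qvel': array([ 0.,  0., -0.,  0.,  0.,  0.]), 'joint_torque': array([ 2.400e+00, -4.344e+01, -1.715e+01,  8.900e-01, -2.300e-01,
       -3.000e-02]), 'ee_pos': array([474.2 , 155.2 ,  93.02]), 'orientation': array([-0.31,  3.13, -0.  ]), 'ft_force': array([-1.05, -5.09,  5.82]), 'moment': array([-0.74, -0.04, -0.01]), 'grasp_force': np.float64(30.0), 'width': np.float64(14.01)}
```

Emit:
{"fn": "step_arm", "kwargs": {"plan": [[-1,0,0.05,0,0,0,0],[-1,0,0.1,0,0,0,0],[-1,0,0.1,0,0,0,0],[-1,0,0.1,0,0,0,0],[-1,0,0.1,0,0,0,0],[-1,0,0.1,0,0,0,0],[-1,0,0.1,0,0,0,0],[-1,0,0.1,0,0,0,0],[-1,0,0.1,0,0,0,0],[-1,0,0.1,0,0,0,0],[-1,0,0.1,0,0,0,0],[-1,0,0.1,0,0,0,0],[-1,0,0.07,0,0,0,0],[-1,0,0.04,0,0,0,0],[-1,0,0,0,0,0,0],[-1,0,0,0,0,0,0]]}}

```text
t: 14.7
ee_pos: [462.0, 216.4, 93.0]
orientation: [-0.308, 3.126, -0.002]
ft_force: [1.6, -9.5, 6.4]
width: 13.7
grasp_force: 30.0
```

```bash
python3 - <<'E'
from h import *
o=get_obs(); print(o['t'],o['ee_pos'].round(2),o['ft_force'].round(1),o['width'],(o['ee_pos']-[474.2,155.2,93.02])@[-.193,.981,0])
ims=[]
for n,x0,x1,y0,y1 in (('scene',255,345,160,240),('top',250,340,180,230)):
    im,P=snap(n,n+'6'); ims.append(cv2.resize(im['pixels'][y0:y1,x0:x1,::-1],(700,int(700*(y1-y0)/(x1-x0))),interpolation=cv2.INTER_CUBIC)[:590])
cv2.imwrite('pics/c6.png',cv2.resize(np.vstack(ims),None,fx=.59,fy=.59) )
E
```

```text
14.7 [462.05 216.36  93.02] [ 1.6 -9.5  6.4] 13.69848414697175 62.34350169529519
```

View pics/c6.png

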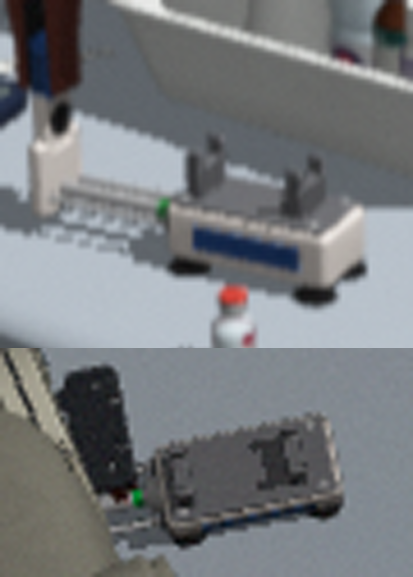

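The green ring shows next to the collar at crop (163,207), no red is visible, and the fingers are on the tab. I'll measure the ring and the tab.

```bash
python3 - <<'E'
from h import *
O=np.array([490.7,75.9]);u=np.array([.193,-.981])
for f in('scene6','top6'):
    z=np.load(f'pics/{f}.npz');P=z['P'];H=cv2.cvtColor(z['px'],cv2.COLOR_RGB2HSV)
    a=(P[...,:2]-O)@u; l=(P[...,:2]-O)@[.981,.193]
    near=(np.abs(l)<25)&(a>-110)&(a<-45)&(P[...,2]>10)&(P[...,2]<50)
    g=near&(H[...,0]>45)&(H[...,0]<90)&(H[...,1]>90); r=near&((H[...,0]<8)|(H[...,0]>172))&(H[...,1]>120)
    print(f,'green',g.sum(),a[g].min().round(1),a[g].mean().round(1),a[g].max().round(1),P[g].mean(0).round(1),'red',r.sum(),a[r].round(0)[:8])
z=np.load('pics/scene6.npz');px=z['px'];P=z['P'];a=(P[...,:2]-O)@u
for v in range(202,212): print(v,[(c,*px[v,c].tolist(),int(np.nan_to_num(a[v,c])),int(np.nan_to_num(P[v,c,2]))) for c in range(286,296)])
E
```

```text
scene6 green 4 -64.7 -62.2 -59.0 [474.7 136.2  28.4] red 0 []
top6 green 8 -66.7 -64.5 -62.2 [476.3 138.8  29.5] red 0 []
202 [(286, 150, 151, 153, -88, 23), (287, 142, 143, 144, -86, 22), (288, 141, 141, 144, -83, 23), (289, 142, 144, 146, -75, 27), (290, 145, 151, 151, -73, 27), (291, 150, 156, 156, -73, 25), (292, 145, 149, 153, -99, 0), (293, 123, 127, 131, -99, -1), (294, 121, 126, 129, -56, 33), (295, 121, 123, 125, -40, 44)]
203 [(286, 167, 168, 170, -79, 28), (287, 158, 157, 159, -76, 28), (288, 148, 151, 150, -108, 0), (289, 126, 144, 131, -79, 21), (290, 91, 137, 101, -71, 26), (291, 86, 125, 94, -70, 24), (292, 105, 110, 106, -68, 24), (293, 102, 102, 104, -42, 44), (294, 116, 117, 120, -42, 42), (295, 133, 135, 137, -38, 43)]
204 [(286, 142, 142, 143, -78, 25), (287, 147, 148, 149, -72, 29), (288, 147, 152, 150, -71, 27), (289, 115, 150, 125, -68, 28), (290, 58, 131, 73, -63, 30), (291, 70, 125, 79, -61, 29), (292, 140, 140, 133, -54, 33), (293, 128, 125, 124, -38, 44), (294, 104, 103, 104, -39, 42), (295, 104, 103, 106, -33, 44)]
205 [(286, 110, 110, 111, -77, 23), (287,
[... 1413 characters left out ...]
 119, 116, -41, 27), (294, 121, 118, 114, -34, 32), (295, 123, 119, 116, -31, 32)]
210 [(286, 107, 113, 119, -92, -4), (287, 98, 104, 110, -86, -1), (288, 105, 111, 117, -85, -2), (289, 137, 144, 152, -83, -3), (290, 117, 123, 130, -79, -2), (291, 87, 88, 90, -47, 24), (292, 116, 111, 109, -41, 27), (293, 122, 117, 113, -38, 27), (294, 117, 114, 109, -32, 30), (295, 116, 113, 110, -33, 27)]
211 [(286, 101, 107, 114, -83, 0), (287, 93, 99, 105, -84, -2), (288, 95, 100, 106, -82, -3), (289, 102, 107, 114, -78, -2), (290, 95, 100, 106, -75, -1), (291, 94, 96, 98, -74, -2), (292, 114, 110, 107, -42, 23), (293, 116, 112, 109, -39, 24), (294, 117, 113, 110, -38, 22), (295, 115, 111, 108, -31, 26)]
```

Emit:
{"fn": "step_arm", "kwargs": {"plan": [[-1,0,0.03,0,0,0,0],[-1,0,0,0,0,0,0],[-1,0,0,0,0,0,0],[-1,0,0,0,0,0,0],[-1,0,0,0,0,0,0]]}}

```text
t: 15.42
ee_pos: [461.8, 217.8, 93.0]
orientation: [-0.308, 3.126, -0.002]
ft_force: [3.0, -9.6, 7.0]
width: 13.7
grasp_force: 30.0
```

```bash
python3 - <<'E'
from h import *
o=get_obs(); d=(o['ee_pos']-[474.2,155.2,93.02])@[-.193,.981,0]; print(o['t'],o['ee_pos'].round(2),o['ft_force'].round(1),o['width'],o['grasp_force'],d)
if 61.5<d<67 and o['grasp_force']>20: print(ctrl.close_job())
E
```

```text
15.425 [461.79 217.76  93.02] [ 3.  -9.6  7. ] 13.678660907801406 30.001662969589233 63.76474635063795
the job is handed in; nothing more can be done
None
```

The used syringe is in the kidney dish, and the fingers are holding the rod about 64 mm out by its blue tab: green ring clear of the collar, red ring not showing; the job was handed in at 15.4 s.

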